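Put the spare 9 V batteries away in the radio bench drawer

ROBOT

A 6-joint arm with a two-finger parallel gripper is mounted at the origin on the work surface. World frame = base frame: x ahead of the robot, y to its left, z up, the work surface at z = 0. Lengths are in m, angles in rad, forces in N, time in s.
With the tool pointing down it reaches from about 0.35 to 0.975 m from the base axis. Payload 4.9 kg.
Tool frame: the origin (TCP) lies midway between the tips of the shut fingers; the grasp point (between the pads) lies 19 mm behind it; z points along the fingers, y is the line along which they close (so a half turn about z gives the same grasp; the last joint's range is limited). The gripper opens to 85 mm and grips with 20 to 120 N. Pads are 22 mm wide; open, the fingers measure 114 mm over their backs; the gripper's body (76 mm by 85 mm) begins 54 mm behind the grasp point. The pads swing forward as they close: fully open they stand 13 mm farther back than shut.
Start: joints at [1.071, 0.053, 1.613, -0, 1.476, -0.119], TCP at [0.232, 0.58, 0.231] pointing down, gripper open.
Joint ranges: [-3.01, 3.01], [-1.01, 2.22], [0.06, 2.58], [-1.02, 4.17], [0.09, 2.62], [-3.14, 3.14]. Speed limits (rad/s): [2.57, 2.57, 3.14, 3.14, 3.14, 3.14].

INTERFACE

Orientations are given as a rotation vector (axis times angle).
In Python, from station import ctrl gives the robot as it stands. The module is installed in compiled form; this text tells all that it offers.
- The arm moves only by the shell command python3 -m handwheel 'ROWS' [OPENING] [FORCE]. ROWS is JSON, a list of rows, each a list of 2 entries, a list of its own where there are three numbers: the shift along the tool's x, y, z in cm, then the turn, a rotation vector about the tool's x, y, z in rad. In form: [[[tx, ty, tz], [ax, ay, az]], ...]. A call has 1 to 5 rows; each row is the pose to reach, as a shift and turn from the pose commanded when the call began, along the tool's axes at that moment; what a row does not reach only later rows make up. A row lasts 1/8 s, in which the tool goes at most 62.5 mm and 10.7 degrees, less where a joint would pass 70% of its speed; a pose out of reach is approached as far as the arm can. A call with a gripper value outside its range is refused whole. OPENING is the gripper's target within -1 to 1 (shut at 1, half-way at 0, fully open at -1), set as the call begins (- or left out, the last holds). The fingers move at their own pace and stop on an object; FORCE is the grip in N (left out, the last holds). Time passes only in rows, so rows that repeat a pose let the fingers close. It gives the time, the measured TCP pose, the force, the opening and the grip force at its end, in the units of the state.
- ctrl.get_obs(): the state, without advancing time (a new reading comes with each control period).
- ctrl.get_image(name): name is "side" or "top" or "wrist"; returns the picture (384x512x3 uint8, blue, green, red); there is no depth.
- ctrl.calibration(name): a dict with "fx", "fy", "cx", "cy" (pixels), "R" (3x3) and "t" (3): a world point X has camera coordinates R X + t. Camera axes: x right, y down, z forward; pixel columns grow to the right and rows downward; lengths in m; the calibration is good to about 2 mm. The wrist camera is an equidistant fisheye: a pixel r from the principal point sees the ray r / f radians off the axis. A picture is of the moment at which its call begins: read the wrist's pose just before it. calibration takes no time and is no camera call; for the wrist camera it gives the pose at the moment of the call.
- ctrl.finish_job(): hands the job in; it is judged then, once.
Trained networks look in the newest picture that a camera, given by its name, has taken for a name from the list of things; names that differ only in an ending like _2 or _b are one class to them, and where a whole thing is asked for, a point or a joint stands for the part that bears it (a point fixed in the world has none). Each returns a list of dicts, best first, with "score" (0 to 1); they miss things now and then, are a little off and sometimes report something else, mostly with a low value. They report only what shows in the picture. A call takes as long as a camera call. They do not tell look-alikes from the thing itself.
- ctrl.look_for(camera, query): "position" ([column, row] in pixels, amid what is visible of it).
- ctrl.landmark_of(camera, query): "position" ([column, row] in pixels: a listed point, or the origin of a listed thing).
The state is a dict: "t": time; "q": joint angles; "dq": joint speeds; "effort": joint torques, N m; "tool_pos": TCP position; "tool_rot": TCP orientation; "contact_force": force on the tool from outside, world axes, zero at the start; "wrist_torque": the same for the moment, N m; "opening": finger opening in m; "grip_force": force on a finger pad.
Only numpy, scipy, OpenCV 4.12 (cv2) and the standard library are available. Lean on these libraries where they do the work, as an engineer would, in place of code of your own. Each camera call takes 0.05 s, during which the arm holds its last target. There are 200 camera calls.

TASK

Pull open the drawer of the small drawer unit, take every 9 V battery out of the dispenser (they are behind a sprung flap, which springs shut unless a finger holds it pushed in while each one is taken) and also the two loose ones on the bench, and put them all in the drawer. Then push the drawer fully shut, with the dispenser's flap closed again, and leave the cup, the tape and the handheld radio where they are.

Things in the scene. Friction and masses are not known exactly. Their poses are not given: they have to be found in the camera images.
- disp: battery dispenser, a fixed white sheet-metal tray 280 mm wide (own y), open on top but for a clear sprung flap; origin at bench level, own -x is its front (towards the robot). Floor top 4 mm above the bench. Front lip 10 mm above the bench, inner face at own x = -196 mm; side walls 72 mm high, inside at own y = +-136 mm; solid back 72 mm high from own x = -74 to -29 mm
- disp_row (a point): middle of the row of batteries, on the dispenser's floor (own x = -150 mm), axes as the dispenser's. The batteries stand in one row with their long sides along own y, 17.5 mm across own x, within 5 mm of this line, about 60 mm apart, up to 93 mm either side. The flap reaches over them to 3 mm past their middle; between its free edge and the front lip a gap 43 mm wide is open
- flap (a joint): clear flap of the dispenser, 262 mm wide, 69 mm from hinge to free edge, 3 mm thick. 0 rad = closed (level); grows to 1.45 as it is pushed down and in, its free edge swinging down and towards the back, clear above the batteries. A spring shuts it (1.2 to 4 N at the edge). A finger coming straight down between a battery and the back pushes it in, and the finger's back then holds it open
- disp_hinge (a point): middle of the flap's hinge line, which runs along the dispenser's own y at own x = -84 mm, 75 mm above the bench: 66 mm behind the row of batteries
- flap_edge (a point): middle of the flap's free edge
- cab: small steel drawer unit fixed on the bench, 220 x 240 x 100 mm (own x, y, z), origin under its centre; own -x is its front (towards the robot)
- cab_drawer0 (a joint): the unit's one drawer: 0 m = shut, grows as it is pulled out along the unit's own -x, stop at 0.150 m; slides with about 1 N of friction and stays where it is left
- cab_drawer0_handle (a point): middle of the drawer's steel bar handle, a round bar 11 mm thick and 120 mm long along the unit's own y, 35 mm in front of the drawer face and 38 mm below the unit's top (about 62 mm above the bench)
- drawer_in (a point): centre of the drawer's inner floor (about 22 mm above the bench), moves with the drawer, axes as the unit's; inside, the drawer measures 175 mm (x) by 198 mm (y) by 56 mm deep; its front panel rises to about 65 mm above this floor. With the drawer open by q, the part of its floor in front of the unit is own x from -0.087 to about q - 0.093 m
- b0_center (a point): 9-volt block battery, a plain dark rectangular block with a brass-coloured band and two small snap studs at one end, 17.5 x 46.5 x 26.5 mm (own x, y, z), 45 g, at first standing on its 17.5 mm wide long edge. The point is the centre of the block; own y is its long axis. In the dispenser (may be absent)
- b1_center (a point): 9-volt block battery, a plain dark rectangular block with a brass-coloured band and two small snap studs at one end, 17.5 x 46.5 x 26.5 mm (own x, y, z), 45 g, at first standing on its 17.5 mm wide long edge. The point is the centre of the block; own y is its long axis. In the dispenser (may be absent)
- b2_center (a point): 9-volt block battery, a plain dark rectangular block with a brass-coloured band and two small snap studs at one end, 17.5 x 46.5 x 26.5 mm (own x, y, z), 45 g, at first standing on its 17.5 mm wide long edge. The point is the centre of the block; own y is its long axis. In the dispenser (may be absent)
- b3_center (a point): 9-volt block battery, a plain dark rectangular block with a brass-coloured band and two small snap studs at one end, 17.5 x 46.5 x 26.5 mm (own x, y, z), 45 g, at first standing on its 17.5 mm wide long edge. The point is the centre of the block; own y is its long axis. In the dispenser (may be absent)
- b4_center (a point): 9-volt block battery, a plain dark rectangular block with a brass-coloured band and two small snap studs at one end, 17.5 x 46.5 x 26.5 mm (own x, y, z), 45 g, at first standing on its 17.5 mm wide long edge. The point is the centre of the block; own y is its long axis. Left loose on the bench (always there)
- b5_center (a point): 9-volt block battery, a plain dark rectangular block with a brass-coloured band and two small snap studs at one end, 17.5 x 46.5 x 26.5 mm (own x, y, z), 45 g, at first standing on its 17.5 mm wide long edge. The point is the centre of the block; own y is its long axis. Left loose on the bench (always there)
- cup: white cup, 72 mm wide, 85 mm high, bystander; origin under its centre
- tape: roll of orange tape, 100 mm wide, 45 mm high, bystander; origin under its centre
- radio: handheld two-way radio lying on its back, 120 x 56 x 34 mm with a 130 mm aerial along own x, bystander; origin under its centre
Things that resemble listed ones, but are neither listed nor needed, are in the scene too. What is shaped like the part that bears b5_center but orange is not meant.

How it is judged:
On the way, in this order (a step that is already met when the one before it is completed fails the run):
1. the drawer is pulled open (value of joint cab_drawer0 above 0.07 m), for 0.2 s.
2. every battery is in the drawer (x of b0_center in the frame of drawer_in between -0.09 and 0.09 m and y of b0_center in the frame of drawer_in between -0.1 and 0.1 m and z of b0_center in the frame of drawer_in between 0 and 0.05 m and x of b1_center in the frame of drawer_in between -0.09 and 0.09 m and y of b1_center in the frame of drawer_in between -0.1 and 0.1 m and z of b1_center in the frame of drawer_in between 0 and 0.05 m and x of b2_center in the frame of drawer_in between -0.09 and 0.09 m and y of b2_center in the frame of drawer_in between -0.1 and 0.1 m and z of b2_center in the frame of drawer_in between 0 and 0.05 m and x of b3_center in the frame of drawer_in between -0.09 and 0.09 m and y of b3_center in the frame of drawer_in between -0.1 and 0.1 m and z of b3_center in the frame of drawer_in between 0 and 0.05 m and x of b4_center in the frame of drawer_in between -0.09 and 0.09 m and y of b4_center in the frame of drawer_in between -0.1 and 0.1 m and z of b4_center in the frame of drawer_in between 0 and 0.05 m and x of b5_center in the frame of drawer_in between -0.09 and 0.09 m and y of b5_center in the frame of drawer_in between -0.1 and 0.1 m and z of b5_center in the frame of drawer_in between 0 and 0.05 m), for 0.2 s.
At the end, for the whole second after the job is handed in: every battery present lies inside the drawer (centre within its inner walls and less than 50 mm above its floor), the drawer is shut to within 8 mm, the flap has sprung shut (under 0.08 rad) (all of step 2 and value of joint cab_drawer0 below 0.008 m and value of joint flap below 0.08 rad); the robot touches nothing.
It fails at once if the cup is shifted by more than 40 mm (distance of cup from where it was at the start of the episode above 0.04 m).
It fails at once if the tape is shifted by more than 40 mm (distance of tape from where it was at the start of the episode above 0.04 m).
It fails at once if the radio is shifted by more than 40 mm (distance of radio from where it was at the start of the episode above 0.04 m).
Of b0, b1, b2, b3 only 2 to 4 are there at a start; the rules pass over those that are not, and their reading is None.
At some moment in a run one of b4, b5 may be knocked a few centimetres aside while the robot is not near it.
Once in a run the grip may slacken for a moment while it holds something.
It also fails if it takes over 210 s, if anything falls off the work surface, if the arm or the gripper's body presses on something with over 40 N, if the wrist force passes 120 N, or if a joint passes its speed limit or range.

## Working session

There is one attempt and no reset: what is moved stays moved. The work goes in short steps, Python scripts to look and compute and a shell command to move; the robot and the scene stay as the last step left them, time stands still between calls to the robot, and variables do not carry over. Pictures are saved under pics/ and viewed, at most 14 in all, crops included, and the job is handed in when it is done.

```bash
mkdir -p pics
cat > h.py <<'E'
import numpy as np, cv2
from scipy.spatial.transform import Rotation as Ro
from station import ctrl
def ray(cam,p,c=None):
    c=c or ctrl.calibration(cam); R=np.array(c["R"]);t=np.array(c["t"])
    u=(p[0]-c["cx"])/c["fx"];v=(p[1]-c["cy"])/c["fy"]
    if cam=="wrist":
        r=np.hypot(u,v)+1e-12; d=np.array([u/r*np.sin(r),v/r*np.sin(r),np.cos(r)])
    else: d=np.array([u,v,1.])
    return -R.T@t, R.T@d
def at_z(cam,p,z,c=None):
    o,d=ray(cam,p,c); return o+d*(z-o[2])/d[2]
def tri(p1,p2,c1="side",c2="top"):
    (o1,d1),(o2,d2)=ray(c1,p1),ray(c2,p2)
    s=np.linalg.lstsq(np.c_[d1,-d2],o2-o1,rcond=None)[0]
    return (o1+d1*s[0]+o2+d2*s[1])/2
def save(cam,name):
    im=np.array(ctrl.get_image(cam)); cv2.imwrite(f"pics/{name}.png",im); return im
def delta(pos,rot=None):
    "print shift (cm) and turn in tool axes from measured pose to target pos"
    o=ctrl.get_obs(); R=Ro.from_rotvec(o["tool_rot"])
    return (R.inv().apply(np.array(pos)-o["tool_pos"])*100).round(2)
E
python3 - <<'E'
from h import *
np.set_printoptions(precision=3,suppress=True)
a=save("side","side0");b=save("top","top0")
o=ctrl.get_obs();print(Ro.from_rotvec(o["tool_rot"]).as_matrix(),o["tool_pos"],o["opening"])
Z=dict(disp=0,disp_row=.004,disp_hinge=.075,flap_edge=.075,cab=0,cab_drawer0_handle=.062,drawer_in=.022,b0_center=.017,b4_center=.013,cup=0,tape=0,radio=0)
for q in Z:
  for cam in("top","side"):
    for r in ctrl.landmark_of(cam,q)[:7]:
        print(q,cam,round(r["score"],2),np.round(r["position"]),at_z(cam,r["position"],Z[q]))
E
```

```text
[[-0.928  0.372 -0.001]
 [ 0.372  0.928 -0.002]
 [ 0.    -0.002 -1.   ]] [0.232 0.58  0.23 ] 0.08541393481453641
disp top 0.98 [334. 137.] [ 0.713 -0.233  0.   ]
disp side 0.72 [345. 232.] [ 0.716 -0.222  0.   ]
disp_row top 0.63 [338. 188.] [ 0.56  -0.236  0.004]
disp_row side 0.59 [302. 254.] [ 0.569 -0.231  0.004]
disp_hinge top 0.74 [343. 163.] [ 0.622 -0.24   0.075]
flap_edge top 0.65 [256. 236.] [0.428 0.007 0.075]
flap_edge top 0.64 [341. 185.] [ 0.561 -0.231  0.075]
flap_edge top 0.42 [333. 140.] [ 0.69  -0.217  0.075]
flap_edge side 0.87 [302. 242.] [ 0.557 -0.245  0.075]
flap_edge side 0.47 [285. 227.] [ 0.546 -0.181  0.075]
cab top 0.85 [172. 150.] [0.689 0.252 0.   ]
cab top 0.53 [341. 189.] [ 0.557 -0.246  0.   ]
cab top 0.44 [259. 129.] [ 0.745 -0.009  0.   ]
cab side 0.62 [253. 143.] [0.694 0.252 0.   ]
cab_drawer0_handle top 0.68 [166. 198.] [0.539 0.259 0.062]
cab_drawer0_handle side 0.55 [207. 142.] [0.537 0.264 0.062]
b4_center top 0.68 [257. 235.] [0.428 0.004 0.013]
b4_center side 0.55 [211. 214.] [0.424 0.015 0.013]
cup top 0.6 [258. 126.] [ 0.753 -0.008  0.   ]
cup side 0.55 [316. 183.] [ 0.76 -0.02  0.  ]
cup side 0.35 [243. 199.] [0.536 0.034 0.   ]
tape top 0.66 [383. 272.] [ 0.312 -0.357  0.   ]
tape side 0.85 [238. 336.] [ 0.314 -0.353  0.   ]
tape side 0.36 [137. 163.] [0.327 0.358 0.   ]
radio top 0.72 [141. 272.] [0.333 0.346 0.   ]
radio side 0.65 [136. 163.] [0.324 0.359 0.   ]
```

View pics/top0.png

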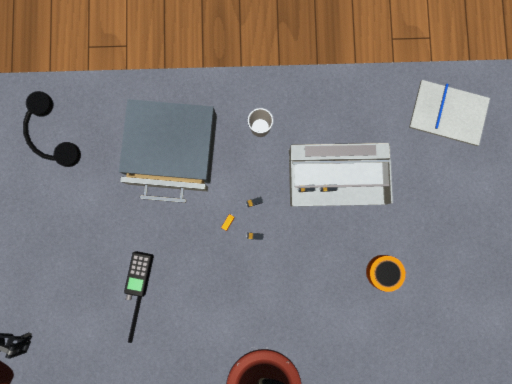

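View pics/side0.png

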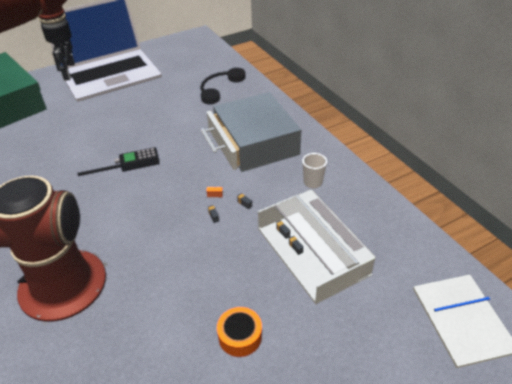

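The top view shows the drawer unit around (168,140), already slightly ajar, with its handle at (164,199). The loose batteries are at (255,202) and (256,236), and the orange decoy is at (228,222). In the dispenser I see two batteries, at (307,189) and (329,189). The side view agrees.

Run:
```python
from h import *
im=cv2.imread("pics/top0.png")[90:250,110:400]
cv2.imwrite("pics/z0.png",cv2.resize(im,None,fx=2.75,fy=2.75,interpolation=cv2.INTER_CUBIC))
c=ctrl.calibration("top");print(c)
```

```text
{'fx': 423.18216930282495, 'fy': 423.18216930282495, 'cx': 259.62185764553834, 'cy': 190.48368395828265, 'R': array([[-0.02787289, -0.99960925,  0.00210843],
       [-0.99525881,  0.02755484, -0.0932772 ],
       [ 0.09318266, -0.00469834, -0.99563795]]), 't': array([0.009831  , 0.55688718, 1.20005309])}
```

View pics/z0.png

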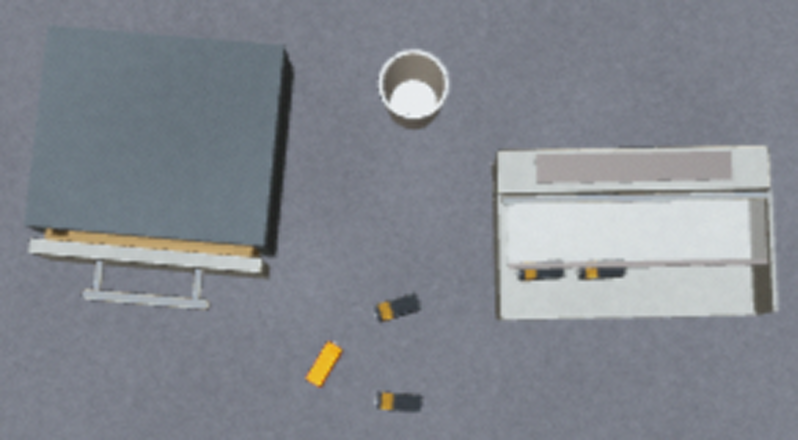

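Run:
```python
from h import *
np.set_printoptions(precision=4,suppress=True)
P=lambda u,v,z:at_z("top",(110+u/2.75,90+v/2.75),z)
for n,l in dict(cab=[(48,28,.1),(283,46,.1),(268,246,.1),(27,228,.1)],handle=[(85,295,.062),(207,305,.062)],front=[(30,240,.087),(265,262,.087)],dback=[(497,152,.072),(768,147,.072)],lip=[(499,319,.01),(775,311,.01)],bat=[(519,278,.0305),(564,278,.0305),(579,277,.0305),(625,276,.0305)],b4=[(377,311,.0265),(419,301,.0265),(398,307,.0265)],b5=[(377,400,.0265),(421,403,.0265),(399,401,.0265)],flapedge=[(508,268,.075),(750,262,.075)]).items():
    print(n);print(np.array([P(*k) for k in l]))
```

```text
cab
[[0.8118 0.3544 0.1   ]
 [0.7867 0.1177 0.1   ]
 [0.5842 0.1361 0.1   ]
 [0.6088 0.3749 0.1   ]]
handle
[[0.5437 0.328  0.062 ]
 [0.53   0.2038 0.062 ]]
front
[[0.5984 0.3761 0.087 ]
 [0.5697 0.1409 0.087 ]]
dback
[[ 0.6781 -0.0966  0.072 ]
 [ 0.6756 -0.3745  0.072 ]]
lip
[[ 0.5103 -0.0975  0.01  ]
 [ 0.5107 -0.3917  0.01  ]]
bat
[[ 0.5516 -0.1184  0.0305]
 [ 0.5503 -0.1657  0.0305]
 [ 0.551  -0.1814  0.0305]
 [ 0.5507 -0.2298  0.0305]]
b4
[[ 0.5213  0.0316  0.0265]
 [ 0.5306 -0.0128  0.0265]
 [ 0.5249  0.0094  0.0265]]
b5
[[ 0.4284  0.0339  0.0265]
 [ 0.424  -0.0119  0.0265]
 [ 0.4268  0.011   0.0265]]
flapedge
[[ 0.5581 -0.1033  0.075 ]
 [ 0.5574 -0.3486  0.075 ]]
```

```bash
cat >> h.py <<'E'
def to(x,y,z,a):
    "target TCP, a = world angle (deg) of tool y, tool down"
    o=ctrl.get_obs(); R=Ro.from_rotvec(o["tool_rot"])
    ty=np.array([np.cos(np.radians(a)),np.sin(np.radians(a)),0]); tz=np.array([0,0,-1.])
    T=Ro.from_matrix(np.c_[np.cross(ty,tz),ty,tz])
    print("shift",(R.inv().apply(np.array([x,y,z])-o["tool_pos"])*100).round(2),"turn",(R.inv()*T).as_rotvec().round(3),"t",round(o["t"],1),"open",round(o["opening"],4),"grip",round(o["grip_force"],1),"F",np.round(o["contact_force"],1))
E
python3 -m handwheel '[[[-40,-17.8,0],[0,0,1.297]],[[-40,-17.8,0],[0,0,1.297]],[[-40,-17.8,0],[0,0,1.297]],[[-40,-17.8,0],[0,0,1.297]],[[-40,-17.8,0],[0,0,1.297]]]' 0.35
python3 -c "
from h import *
to(.537,.266,.15,-6.1)"
```

```text
t: 1.92
tool_pos: [0.4513, 0.3546, 0.2316]
tool_rot: [1.932, 2.477, 0.001]
contact_force: [0.9, 0.1, 0.4]
opening: 0.0278
grip_force: 0.0
shift [-10.68   6.14   8.16] turn [ 0.001 -0.     0.353] t 1.9 open 0.0278 grip 0.0 F [0.9 0.1 0.4]
```

```bash
python3 -m handwheel '[[[-10.7,6.1,8],[0,0,0.353]],[[-10.7,6.1,8],[0,0,0.353]],[[-10.7,6.1,8],[0,0,0.353]],[[-10.7,6.1,8],[0,0,0.353]],[[-10.7,6.1,8],[0,0,0.353]]]'
python3 - <<'E'
from h import *
to(.537,.266,.15,-6.1)
save("wrist","w0")
for q in("cab_drawer0_handle",):
  for cam,c in(("wrist",None),):
    for r in ctrl.landmark_of(cam,q)[:3]: print(q,cam,r["score"],r["position"],at_z(cam,r["position"],.062))
E
```

```text
t: 2.55
tool_pos: [0.5359, 0.2692, 0.1528]
tool_rot: [2.328, 2.109, 0.003]
contact_force: [0.2, -0.2, 0.2]
opening: 0.0276
grip_force: 0.0
shift [-0.31  0.14  0.28] turn [ 0.002 -0.001  0.008] t 2.5 open 0.0276 grip 0.0 F [ 0.2 -0.2  0.2]
cab_drawer0_handle wrist 0.95 [255.9, 192.6] [0.53925269 0.26924736 0.062     ]
```

View pics/w0.png

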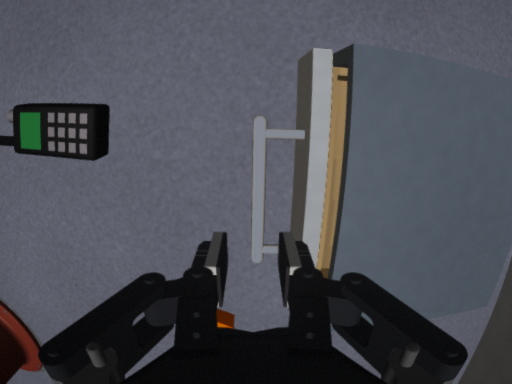

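The wrist view shows the handle upright near (258,190), between the fingers' columns; the drawer face is to its right and the radio is far left at (60,130).

```bash
python3 -m handwheel '[[[0,0.3,5.4],[0,0,0]],[[0,0.3,10.7],[0,0,0]],[[0,0.3,10.7],[0,0,0]]]' 0.35
python3 -m handwheel '[[[0,0,0],[0,0,0]],[[0,0,0],[0,0,0]],[[0,0,0],[0,0,0]]]' 1 40
```

```text
t: 3.02
tool_pos: [0.5398, 0.2691, 0.0454]
tool_rot: [2.327, 2.109, 0.004]
contact_force: [-0.0, -0.4, 1.1]
opening: 0.0278
grip_force: 0.0
t: 3.4
tool_pos: [0.5393, 0.2687, 0.0456]
tool_rot: [-2.33, -2.107, -0.004]
contact_force: [-1.1, 3.3, 5.4]
opening: 0.0096
grip_force: 39.1
```

```bash
python3 -m handwheel '[[[0,-2,0],[0,0,0]],[[0,-5,0],[0,0,0]],[[0,-8,0],[0,0,0]],[[0,-11,0],[0,0,0]],[[0,-13,0],[0,0,0]]]'
python3 -m handwheel '[[[0,0,0],[0,0,0]],[[0,0,0],[0,0,0]]]' 0.35
python3 -m handwheel '[[[0,0,-5],[0,0,0]],[[0,0,-11],[0,0,0]],[[0,0,-15],[0,0,0]]]'
python3 - <<'E'
from h import *
to(.427,.011,.12,0)
save("top","top1")
for q in("cab_drawer0_handle","drawer_in"):
    for r in ctrl.landmark_of("top",q)[:3]: print(q,r["score"],r["position"],at_z("top",r["position"],.062 if "h" in q else .022))
E
```

```text
t: 4.03
tool_pos: [0.4099, 0.2836, 0.0456]
tool_rot: [-2.329, -2.105, -0.013]
contact_force: [3.7, 13.0, -1.3]
opening: 0.0096
grip_force: 40.8
t: 4.28
tool_pos: [0.4094, 0.2802, 0.0441]
tool_rot: [2.329, 2.107, -0.001]
contact_force: [-0.1, 0.9, 1.5]
opening: 0.0274
grip_force: 0.6
t: 4.65
tool_pos: [0.4109, 0.2802, 0.1973]
tool_rot: [2.33, 2.105, 0.004]
contact_force: [-0.6, 1.7, 0.4]
opening: 0.0276
grip_force: 0.0
shift [-26.62   4.31   7.72] turn [ 0.003 -0.    -0.102] t 4.7 open 0.0276 grip 0.0 F [-0.6  1.7  0.4]
cab_drawer0_handle 0.82 [159.8, 242.2] [0.41697863 0.27581891 0.062     ]
cab_drawer0_handle 0.18 [259.7, 126.3] [ 0.73737958 -0.0108183   0.062     ]
drawer_in 0.88 [165.0, 196.1] [0.548558   0.26926865 0.022     ]
drawer_in 0.56 [337.3, 138.2] [ 0.7054291 -0.2384074  0.022    ]
```

```bash
python3 -m handwheel '[[[-26.6,4.3,5],[0,0,0]],[[-26.6,4.3,5],[0,0,0]],[[-26.6,4.3,5],[0,0,0]],[[-26.6,4.3,5],[0,0,0]],[[-26.6,4.3,5],[0,0,0]]]' -0.1
cat > lk.py <<'E'
from h import *
import sys
x,y,z,a=map(float,sys.argv[2:6])
c=ctrl.calibration("wrist"); save("wrist",sys.argv[1])
for r in ctrl.landmark_of("wrist","b4_center")[:6]: print(round(r["score"],2),np.round(r["position"]),at_z("wrist",r["position"],z,c).round(4))
to(x,y,.15,a)
E
python3 lk.py w1 .427 .011 .013 -5.5
```

```text
t: 5.42
tool_pos: [0.4239, 0.0086, 0.1412]
tool_rot: [-2.332, -2.1, 0.006]
contact_force: [0.8, -0.1, -0.5]
opening: 0.0471
grip_force: 0.0
0.66 [257. 176.] [0.4283 0.0123 0.013 ]
shift [ 0.2   0.27 -0.85] turn [-0.005  0.001 -0.009] t 5.5 open 0.0469 grip 0.0 F [0.2 0.  0.2]
```

View pics/w1.png

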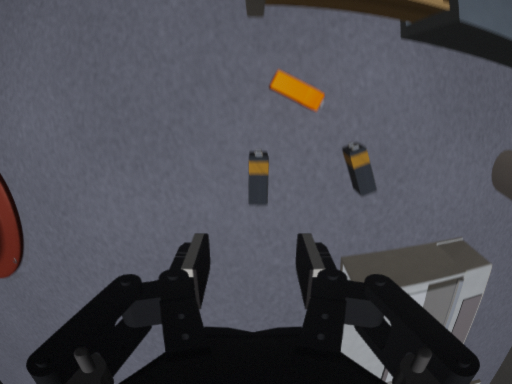

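The wrist view shows the near loose battery at (258,178), aligned with the fingers. The other is at (359,169), tilted by about 18°, and the orange decoy is at (297,90).

```bash
python3 -m handwheel '[[[0.3,0.4,6],[0,0,0]],[[0.3,0.4,12],[0,0,0]],[[0.3,0.4,13.5],[0,0,0]],[[0.3,0.4,13.5],[0,0,0]]]'
python3 -m handwheel '[[[0,0,0],[0,0,0]],[[0,0,0],[0,0,0]],[[0,0,0],[0,0,0]],[[0,0,0],[0,0,0]]]' 1 60
python3 -m handwheel '[[[0,0,-6],[0,0,0]],[[0,0,-12],[0,0,0]],[[0,0,-16],[0,0,0]],[[0,0,-16],[0,0,0]]]'
python3 -c "
from h import *
to(.548-.0448-.0053,.269+.0048-.05,.17,-6.1)"
```

```text
t: 6.02
tool_pos: [0.4292, 0.0147, 0.0087]
tool_rot: [-2.328, -2.106, 0.003]
contact_force: [0.8, -0.1, 0.5]
opening: 0.047
grip_force: 0.0
t: 6.52
tool_pos: [0.4324, 0.0139, 0.0121]
tool_rot: [2.327, 2.104, 0.006]
contact_force: [-0.0, -0.2, 7.5]
opening: 0.0158
grip_force: 61.3
t: 7.02
tool_pos: [0.4328, 0.0137, 0.1749]
tool_rot: [2.324, 2.102, 0.011]
contact_force: [-1.1, 0.2, 0.0]
opening: 0.016
grip_force: 60.4
shift [21.56  4.36  0.52] turn [0.011 0.    0.006] t 7.0 open 0.016 grip 60.4 F [-1.1  0.2  0. ]
```

```bash
python3 -m handwheel '[[[21.6,4.4,0.5],[0,0,0]],[[21.6,4.4,0.5],[0,0,0]],[[21.6,4.4,0.5],[0,0,0]],[[21.6,4.4,0.5],[0,0,0]],[[21.6,4.4,0.5],[0,0,0]]]'
python3 -m handwheel '[[[0,0,4],[0,0,0]],[[0,0,9],[0,0,0]],[[0,0,12.5],[0,0,0]],[[0,0,12.5],[0,0,0]]]'
python3 -m handwheel '[[[0,0,0],[0,0,0]],[[0,0,0],[0,0,0]]]' 0.2
python3 -m handwheel '[[[0,0,-6],[0,0,0]],[[0,0,-12],[0,0,0]],[[0,0,-12.5],[0,0,0]]]' -0.1
python3 -c "
from h import *
to(.525,.009,.14,12)"
```

```text
t: 7.65
tool_pos: [0.4947, 0.2262, 0.1628]
tool_rot: [-2.326, -2.11, 0.003]
contact_force: [-0.8, -0.6, -0.8]
opening: 0.0158
grip_force: 60.4
t: 8.15
tool_pos: [0.4934, 0.2229, 0.0368]
tool_rot: [-2.33, -2.104, 0.007]
contact_force: [-1.1, 0.0, -0.2]
opening: 0.0152
grip_force: 70.8
t: 8.4
tool_pos: [0.4958, 0.2244, 0.0402]
tool_rot: [2.33, 2.106, 0.002]
contact_force: [-0.1, 0.5, -0.2]
opening: 0.0342
grip_force: 0.0
t: 8.78
tool_pos: [0.4991, 0.2257, 0.1719]
tool_rot: [2.326, 2.103, 0.018]
contact_force: [0.2, 0.1, -0.5]
opening: 0.0469
grip_force: 0.0
shift [-21.32   4.71   3.14] turn [ 0.013 -0.003 -0.31 ] t 8.8 open 0.0469 grip 0.0 F [ 0.2  0.1 -0.5]
```

```bash
python3 -m handwheel '[[[-21.3,4.7,3],[0,0,-0.31]],[[-21.3,4.7,3],[0,0,-0.31]],[[-21.3,4.7,3],[0,0,-0.31]],[[-21.3,4.7,3],[0,0,-0.31]],[[-21.3,4.7,3],[0,0,-0.31]]]'
python3 lk.py w2 .525 .009 .013 12
```

```text
t: 9.4
tool_pos: [0.5202, 0.0058, 0.1334]
tool_rot: [-1.981, -2.437, 0.001]
contact_force: [-0.7, 0.6, 0.1]
opening: 0.0471
grip_force: 0.0
shift [ 0.    0.46 -1.6 ] turn [-0.    -0.001 -0.001] t 9.5 open 0.0471 grip 0.0 F [-0.3 -0.  -0.2]
```

View pics/w2.png

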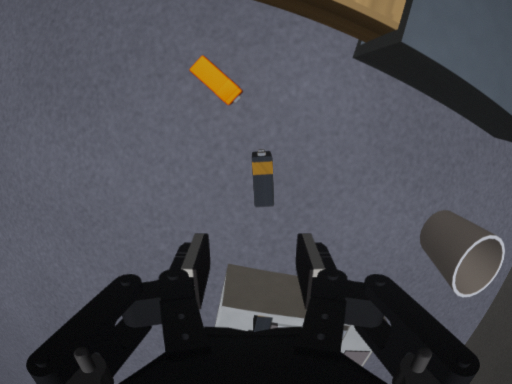

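The wrist view shows the second loose battery at (263,179), aligned to within about 3°.

```bash
python3 -m handwheel '[[[0.1,0.75,6],[0,0,-0.03]],[[0.1,0.75,12],[0,0,-0.03]],[[0.1,0.75,12.5],[0,0,-0.03]],[[0.1,0.75,12.5],[0,0,-0.03]]]'
python3 -m handwheel '[[[0,0,0],[0,0,0]],[[0,0,0],[0,0,0]],[[0,0,0],[0,0,0]],[[0,0,0],[0,0,0]]]' 1 60
python3 -m handwheel '[[[0,0,-6],[0,0,0]],[[0,0,-12],[0,0,0]],[[0,0,-16],[0,0,0]],[[0,0,-16],[0,0,0]]]'
python3 -c "
from h import *
to(.548-.0448+.0053,.269+.0048+.05,.17,-6.1)"
```

```text
t: 10.0
tool_pos: [0.5287, 0.0113, 0.0107]
tool_rot: [1.938, 2.471, 0.001]
contact_force: [0.1, -0.2, 0.9]
opening: 0.0468
grip_force: 0.0
t: 10.5
tool_pos: [0.5305, 0.0104, 0.0125]
tool_rot: [1.938, 2.467, 0.005]
contact_force: [-1.4, 0.9, 6.5]
opening: 0.0159
grip_force: 61.4
t: 11.0
tool_pos: [0.531, 0.0101, 0.1755]
tool_rot: [1.934, 2.463, 0.009]
contact_force: [0.8, 0.7, -1.1]
opening: 0.0159
grip_force: 60.5
shift [31.01  5.24  0.48] turn [0.011 0.002 0.346] t 11.0 open 0.0159 grip 60.5 F [ 0.8  0.7 -1.1]
```

```bash
python3 -m handwheel '[[[31,5.2,0.5],[0,0,0.346]],[[31,5.2,0.5],[0,0,0.346]],[[31,5.2,0.5],[0,0,0.346]],[[31,5.2,0.5],[0,0,0.346]],[[31,5.2,0.5],[0,0,0.346]]]'
python3 -c "
from h import *
to(.508,.324,.04,-6.1)"
```

```text
t: 11.62
tool_pos: [0.5048, 0.3129, 0.1634]
tool_rot: [-2.337, -2.1, 0.002]
contact_force: [1.1, -0.5, -0.4]
opening: 0.0158
grip_force: 60.4
shift [ 1.14  0.21 12.34] turn [-0.001  0.001 -0.   ] t 11.6 open 0.0158 grip 60.4 F [ 1.1 -0.5 -0.4]
```

```bash
python3 -m handwheel '[[[0.5,0.2,4],[0,0,0]],[[0.5,0.2,9],[0,0,0]],[[0.5,0.2,12.3],[0,0,0]],[[0.5,0.2,12.3],[0,0,0]]]'
python3 -m handwheel '[[[0,0,0],[0,0,0]],[[0,0,0],[0,0,0]]]' 0.2
python3 -m handwheel '[[[0,0,-6],[0,0,0]],[[0,0,-12],[0,0,0]],[[0,0,-15],[0,0,0]],[[0,0,-15],[0,0,0]]]'
python3 -c "
from h import *
to(.55,-.142,.17,0)
save('side','s1')"
```

```text
t: 12.12
tool_pos: [0.5056, 0.3149, 0.0378]
tool_rot: [-2.335, -2.099, 0.011]
contact_force: [-0.0, 0.8, -0.8]
opening: 0.016
grip_force: 61.8
t: 12.38
tool_pos: [0.5096, 0.3165, 0.0436]
tool_rot: [2.336, 2.099, 0.005]
contact_force: [-0.1, -0.2, -0.1]
opening: 0.034
grip_force: 0.0
t: 12.88
tool_pos: [0.5107, 0.3171, 0.1973]
tool_rot: [2.334, 2.098, 0.015]
contact_force: [1.1, -0.3, -0.3]
opening: 0.0341
grip_force: 0.0
shift [-45.24   8.77   2.58] turn [ 0.009 -0.005 -0.107] t 12.9 open 0.0341 grip 0.0 F [ 1.1 -0.3 -0.3]
```

View pics/s1.png

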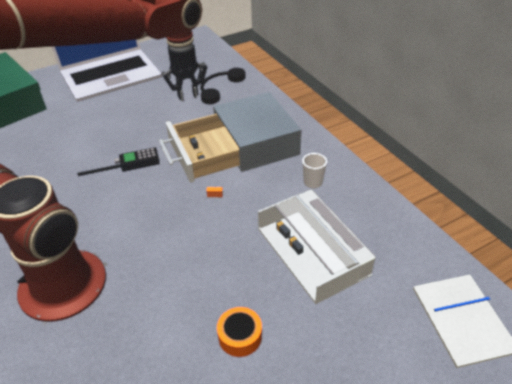

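The side view shows both loose batteries in the drawer near (197,148), the bench clear apart from the decoy, and two batteries in the dispenser at (283,229) and (295,243).

```bash
python3 -m handwheel '[[[-30,5.8,0],[0,0,-0.107]],[[-30,5.8,0],[0,0,-0.107]],[[-30,5.8,0],[0,0,-0.107]],[[-30,5.8,0],[0,0,-0.107]],[[-30,5.8,0],[0,0,-0.107]]]' 0.1
python3 -m handwheel '[[[-15,0,1.5],[0,0,0]],[[-15,0,1.5],[0,0,0]],[[-15,0,1.5],[0,0,0]],[[-15,0,1.5],[0,0,0]]]'
python3 lk.py w3 .56 -.142 .017 0
```

```text
t: 13.55
tool_pos: [0.5329, 0.0096, 0.1894]
tool_rot: [-2.22, -2.22, 0.003]
contact_force: [0.4, -0.1, 0.1]
opening: 0.039
grip_force: 0.0
t: 14.05
tool_pos: [0.5328, -0.1396, 0.1742]
tool_rot: [-2.222, -2.216, 0.002]
contact_force: [0.5, 0.6, 0.4]
opening: 0.0384
grip_force: 0.0
shift [-0.43  2.66  2.5 ] turn [-0.002 -0.001  0.   ] t 14.2 open 0.0381 grip 0.0 F [-0.2  0.3 -0.3]
```

View pics/w3.png

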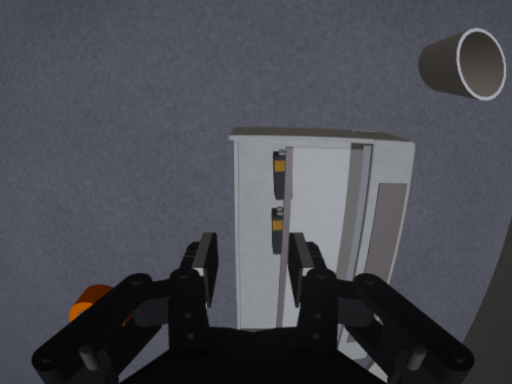

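The wrist view shows the first battery with its front edge at column 275, rows 152–198. The second has its front edge at column 272, rows 208–254. The flap edge is at about column 287 and the lip at column 238.

Run:
```python
from h import *
for n,p,z in [("b1 f top",(274.5,152),.0305),("b1 f bot",(275,198),.0305),("b2",(272,208),.0305),("b2",(272,254),.0305),("flap",(288,170),.0765),("flap",(286,210),.0765),("lip",(238,160),.01),("lip",(238,240),.01),("walltop",(233,135),.072)]: print(n,at_z("wrist",p,z).round(4))
to(.56,-.142,.10,0)
```

```text
b1 f top [ 0.5551 -0.1132  0.0305]
b1 f bot [ 0.5566 -0.1612  0.0305]
b2 [ 0.5538 -0.1723  0.0305]
b2 [ 0.5553 -0.2276  0.0305]
flap [ 0.5635 -0.12    0.0765]
flap [ 0.5631 -0.1562  0.0765]
lip [ 0.518  -0.1258  0.01  ]
lip [ 0.5165 -0.2206  0.01  ]
walltop [ 0.5173 -0.091   0.072 ]
shift [-0.44  2.67  7.5 ] turn [-0.002 -0.001  0.   ] t 14.2 open 0.0381 grip 0.0 F [-0.2  0.3 -0.3]
```

```bash
python3 -m handwheel '[[[-0.2,3.1,2],[0,0,0]],[[-0.2,3.1,6],[0,0,0]],[[-0.2,3.1,8],[0,0,0]]]'
python3 -m handwheel '[[[0,0,1.5],[0,0,0]],[[0,0,3],[0,0,0]],[[0,0,4.5],[0,0,0]],[[0,0,6],[0,0,0]],[[0,0,7.5],[0,0,0]]]'
python3 -c "
from h import *
to(.564,-.139,.017,0)"
```

```text
t: 14.52
tool_pos: [0.5639, -0.1382, 0.0936]
tool_rot: [-2.216, -2.222, 0.002]
contact_force: [-0.5, -0.1, 0.1]
opening: 0.0387
grip_force: 0.0
t: 15.15
tool_pos: [0.5653, -0.1407, 0.021]
tool_rot: [2.221, 2.222, -0.0]
contact_force: [-0.7, 0.9, 3.8]
opening: 0.0385
grip_force: 1.5
shift [ 0.17 -0.13  0.4 ] turn [0. 0. 0.] t 15.2 open 0.0385 grip 1.5 F [-0.7  0.9  3.8]
```

```bash
python3 -m handwheel '[[[0.1,-0.1,0.3],[0,0,0]],[[0.1,-0.1,0.3],[0,0,0]]]'
python3 -m handwheel '[[[0,0,0],[0,0,0]],[[0,0,0],[0,0,0]],[[0,0,0],[0,0,0]],[[0,0,0],[0,0,0]]]' 1 60
python3 -c "
from h import *
save('wrist','w4')"
```

```text
t: 15.4
tool_pos: [0.5625, -0.1391, 0.0172]
tool_rot: [-2.218, -2.22, 0.004]
contact_force: [-2.9, -0.5, 0.9]
opening: 0.0383
grip_force: 1.4
t: 15.9
tool_pos: [0.5647, -0.1395, 0.0192]
tool_rot: [2.22, 2.221, 0.001]
contact_force: [-1.6, 1.6, 5.7]
opening: 0.0156
grip_force: 61.9
```

View pics/w4.png

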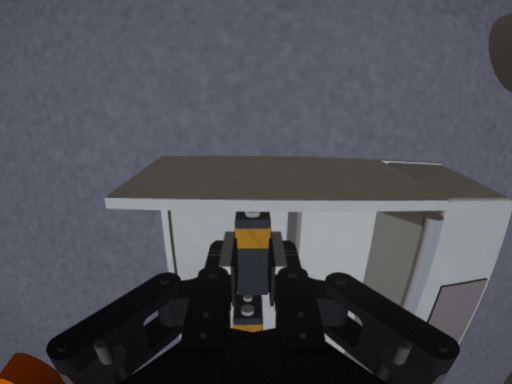

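The wrist view shows the first dispenser battery between the pads at (252,250), with the next one just behind it at (248,310).

```bash
python3 -m handwheel '[[[0,0,-1.5],[0,0,0]],[[0,-1,-3.5],[0,0,0]],[[0,-2.5,-6],[0,0,0]],[[0,-2.5,-11],[0,0,0]],[[0,-2.5,-16],[0,0,0]]]'
python3 -c "
from h import *
to(.548+.005-.0053,.269-.05,.18,-6.1)
to(.53,.02,.18,-6.1)"
```

```text
t: 16.58
tool_pos: [0.5387, -0.1392, 0.1797]
tool_rot: [-2.221, -2.222, -0.0]
contact_force: [0.6, 0.1, -1.1]
opening: 0.0157
grip_force: 61.0
shift [ 3.582e+01  9.100e-01 -2.000e-02] turn [-0.    -0.     0.107] t 16.6 open 0.0157 grip 61.0 F [ 0.6  0.1 -1.1]
shift [15.92 -0.87 -0.02] turn [-0.    -0.     0.107] t 16.6 open 0.0157 grip 61.0 F [ 0.6  0.1 -1.1]
```

```bash
python3 -m handwheel '[[[16,0.2,0],[0,0,0.107]],[[35.8,0.5,0],[0,0,0.107]],[[35.8,0.5,0],[0,0,0.107]],[[35.8,0.5,0],[0,0,0.107]],[[35.8,0.5,0],[0,0,0.107]]]'
python3 -m handwheel '[[[0,0,0],[0,0,0]]]'
python3 -c "
from h import *
to(.545,.219,.045,-6.1)"
```

```text
t: 17.2
tool_pos: [0.5433, 0.1752, 0.1791]
tool_rot: [2.336, 2.1, 0.002]
contact_force: [0.8, 0.0, 0.4]
opening: 0.0156
grip_force: 61.0
t: 17.32
tool_pos: [0.5429, 0.177, 0.1788]
tool_rot: [-2.33, -2.107, -0.002]
contact_force: [-0.7, -1.0, 0.1]
opening: 0.0156
grip_force: 61.0
shift [ 4.18 -0.22 13.39] turn [ 0.001 -0.001  0.006] t 17.3 open 0.0156 grip 61.0 F [-0.7 -1.   0.1]
```

```bash
python3 -m handwheel '[[[4.2,-0.2,0],[0,0,0]],[[4.2,-0.2,4],[0,0,0]],[[4.2,-0.2,9],[0,0,0]],[[4.2,-0.2,13.3],[0,0,0]],[[4.2,-0.2,13.3],[0,0,0]]]'
python3 -m handwheel '[[[0,0,0],[0,0,0]],[[0,0,0],[0,0,0]]]' 0.2
python3 -m handwheel '[[[0,0,-6],[0,0,0]],[[0,0,-12],[0,0,0]],[[0,0,-14],[0,0,0]],[[0,0,-14],[0,0,0]]]'
python3 -c "
from h import *
to(.535,-.201,.18,0)"
```

```text
t: 17.95
tool_pos: [0.5426, 0.2132, 0.0413]
tool_rot: [-2.335, -2.096, 0.012]
contact_force: [-1.2, -0.1, -0.4]
opening: 0.0156
grip_force: 61.0
t: 18.2
tool_pos: [0.5454, 0.215, 0.0481]
tool_rot: [-2.336, -2.098, 0.002]
contact_force: [-8.6, -1.5, 3.9]
opening: 0.0341
grip_force: 0.0
t: 18.7
tool_pos: [0.5481, 0.2154, 0.1903]
tool_rot: [2.334, 2.097, 0.011]
contact_force: [-0.7, -0.5, -0.1]
opening: 0.0338
grip_force: 0.0
shift [-41.55   3.13   0.93] turn [ 0.008 -0.002 -0.107] t 18.7 open 0.0338 grip 0.0 F [-0.7 -0.5 -0.1]
```

```bash
python3 -m handwheel '[[[-31,2.3,0.9],[0,0,-0.107]],[[-31,2.3,0.9],[0,0,-0.107]],[[-31,2.3,0.9],[0,0,-0.107]],[[-31,2.3,0.9],[0,0,-0.107]],[[-31,2.3,0.9],[0,0,-0.107]]]' 0.1
python3 -m handwheel '[[[-10.5,0,0],[0,0,0]],[[-10.5,0,0],[0,0,0]],[[-10.5,0,0],[0,0,0]]]'
python3 - <<'E'
from h import *
to(.563,-.201,.095,0)
c=ctrl.calibration("wrist");save("wrist","w5");save("side","s2");a=cv2.imread("pics/w5.png");b=cv2.imread("pics/s2.png")[100:300,130:400]
cv2.imwrite("pics/c1.png",cv2.resize(np.hstack([a[100:300,150:420],b]),None,fx=1.45,fy=1.45))
for r in ctrl.landmark_of("wrist","b0_center")[:3]: print(r,at_z("wrist",r["position"],.017,c))
E
```

```text
t: 19.32
tool_pos: [0.5343, -0.0973, 0.1743]
tool_rot: [-2.219, -2.22, 0.002]
contact_force: [0.5, 0.3, 0.2]
opening: 0.0384
grip_force: 0.0
t: 19.7
tool_pos: [0.5345, -0.2028, 0.1743]
tool_rot: [-2.224, -2.215, 0.002]
contact_force: [0.5, 0.1, -0.5]
opening: 0.0384
grip_force: 0.0
shift [0.18 2.88 7.92] turn [-0.003 -0.001 -0.004] t 19.7 open 0.0384 grip 0.0 F [ 0.5  0.1 -0.5]
```

View pics/c1.png

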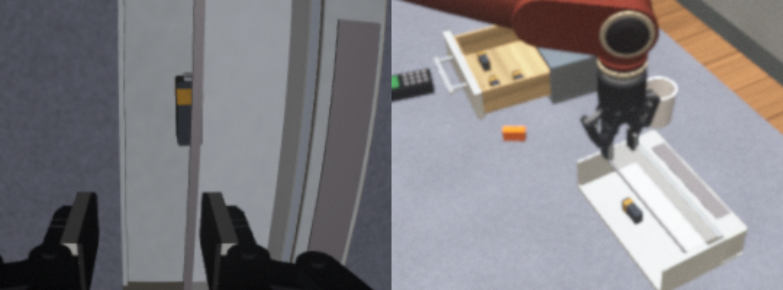

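The composite shows the remaining dispenser battery in the wrist view at full-image rows 150–200, with its front edge at column 271. In the side view the drawer holds three batteries and the flap is shut.

```bash
python3 -m handwheel '[[[-0.1,2.8,2],[0,0,0]],[[-0.1,2.8,6],[0,0,0]],[[-0.1,2.8,8],[0,0,0]]]'
python3 -m handwheel '[[[0,0,1.5],[0,0,0]],[[0,0,3],[0,0,0]],[[0,0,4.5],[0,0,0]],[[0,0,6],[0,0,0]],[[0,0,7.5],[0,0,0]]]'
python3 -m handwheel '[[[0,0,0.3],[0,0,0]],[[0,0,0.3],[0,0,0]]]'
python3 -m handwheel '[[[0,0,0],[0,0,0]],[[0,0,0],[0,0,0]],[[0,0,0],[0,0,0]],[[0,0,0],[0,0,0]]]' 1 60
python3 -m handwheel '[[[0,0,-1.5],[0,0,0]],[[0,-1,-3.5],[0,0,0]],[[0,-2.5,-6],[0,0,0]],[[0,-2.5,-11],[0,0,0]],[[0,-2.5,-16],[0,0,0]]]'
python3 -c "
from h import *
to(.53,.32,.18,-6.1)"
```

```text
t: 20.23
tool_pos: [0.5626, -0.1992, 0.0935]
tool_rot: [-2.215, -2.221, 0.002]
contact_force: [1.0, 0.4, -0.5]
opening: 0.0385
grip_force: 0.0
t: 20.85
tool_pos: [0.5639, -0.202, 0.0211]
tool_rot: [2.221, 2.221, -0.0]
contact_force: [-1.8, 0.7, 3.4]
opening: 0.0384
grip_force: 1.5
t: 21.1
tool_pos: [0.5623, -0.2011, 0.0171]
tool_rot: [-2.218, -2.219, 0.003]
contact_force: [-3.8, -0.5, -1.3]
opening: 0.038
grip_force: 1.4
t: 21.6
tool_pos: [0.5644, -0.2018, 0.0193]
tool_rot: [2.22, 2.221, 0.001]
contact_force: [-2.7, 0.1, 5.4]
opening: 0.0156
grip_force: 62.1
t: 22.22
tool_pos: [0.5384, -0.2014, 0.1797]
tool_rot: [-2.221, -2.222, -0.0]
contact_force: [1.1, -0.2, -0.5]
opening: 0.0155
grip_force: 61.1
shift [ 5.214e+01 -8.200e-01 -1.000e-02] turn [-0.    -0.     0.107] t 22.2 open 0.0155 grip 61.1 F [ 1.1 -0.2 -0.5]
```

```bash
python3 -m handwheel '[[[31,0,0],[0,0,0.107]],[[31,0,0],[0,0,0.107]],[[31,0,0],[0,0,0.107]],[[31,0,0],[0,0,0.107]],[[31,0,0],[0,0,0.107]]]'
python3 -m handwheel '[[[20,2,0],[0,0,0]],[[20,2,0],[0,0,0]],[[20,2,0],[0,0,0]],[[20,2,0],[0,0,0]]]'
python3 -c "
from h import *
to(.552,.31,.045,-6.1)
save('wrist','w6')"
```

```text
t: 22.85
tool_pos: [0.5385, 0.1105, 0.1789]
tool_rot: [2.336, 2.1, 0.002]
contact_force: [1.3, 0.6, -0.1]
opening: 0.0161
grip_force: 61.1
t: 23.35
tool_pos: [0.5797, 0.3087, 0.1785]
tool_rot: [-2.332, -2.104, -0.001]
contact_force: [0.1, -0.8, -0.5]
opening: 0.0157
grip_force: 61.1
shift [-0.16 -2.77 13.35] turn [ 0.    -0.001  0.004] t 23.4 open 0.0157 grip 61.1 F [ 0.1 -0.8 -0.5]
```

View pics/w6.png

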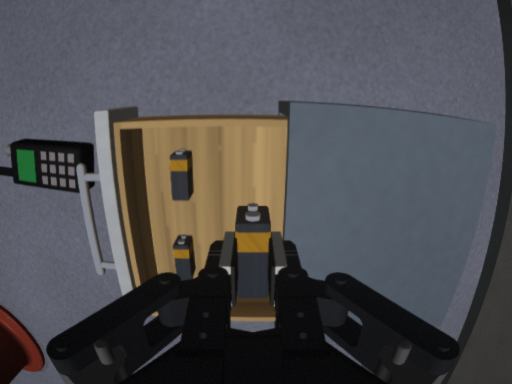

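The wrist view shows the drawer open with batteries at (182,175) and (183,258), the held one at (253,250), and clear floor at columns 200–285.

```bash
python3 -m handwheel '[[[0,-2.9,0],[0,0,0]],[[0,-2.9,4],[0,0,0]],[[0,-2.9,9],[0,0,0]],[[0,-2.9,13.3],[0,0,0]],[[0,-2.9,13.3],[0,0,0]]]'
python3 -m handwheel '[[[0,0,0],[0,0,0]],[[0,0,0],[0,0,0]]]' 0.3
python3 -m handwheel '[[[0,0,-6],[0,0,0]],[[0,0,-12],[0,0,0]],[[0,0,-14],[0,0,0]],[[0,0,-14],[0,0,0]]]'
python3 - <<'E'
from h import *
to(.36,.27,.18,-6.1)
a=save("wrist","w7");b=save("top","top2")[90:290,110:400]
b=cv2.resize(b,None,fx=1.5,fy=1.5);h=b.shape[0]
cv2.imwrite("pics/c2.png",np.hstack([cv2.resize(a[70:370,:350],(int(350*h/300),h)),b]))
for q in("cab_drawer0_handle","drawer_in"):
    for r in ctrl.landmark_of("top",q)[:1]: print(q,r["score"],r["position"],at_z("top",r["position"],.062 if "h" in q else .022))
E
```

```text
t: 24.02
tool_pos: [0.548, 0.3056, 0.0415]
tool_rot: [-2.336, -2.097, 0.013]
contact_force: [-0.4, 0.2, -0.3]
opening: 0.0159
grip_force: 61.1
t: 24.28
tool_pos: [0.553, 0.3086, 0.0487]
tool_rot: [2.336, 2.098, 0.007]
contact_force: [-0.3, 0.7, -0.2]
opening: 0.0298
grip_force: 0.0
t: 24.78
tool_pos: [0.5525, 0.3088, 0.1893]
tool_rot: [2.335, 2.099, 0.009]
contact_force: [0.1, -0.1, -0.1]
opening: 0.0301
grip_force: 0.0
shift [ -5.91 -18.74   0.8 ] turn [ 0.006 -0.003  0.   ] t 24.8 open 0.0301 grip 0.0 F [ 0.1 -0.1 -0.1]
cab_drawer0_handle 0.74 [159.4, 246.3] [0.40570434 0.27699497 0.062     ]
drawer_in 0.89 [161.8, 200.4] [0.53630768 0.27862556 0.022     ]
```

View pics/c2.png

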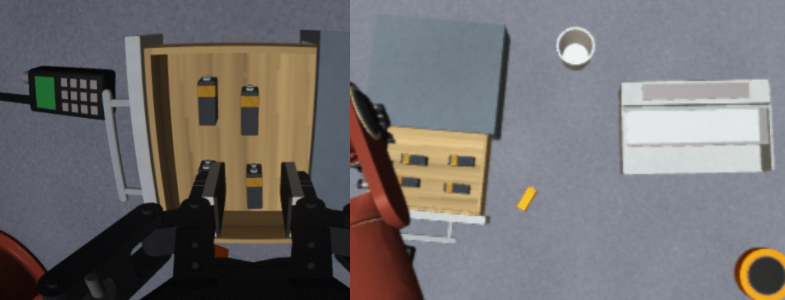

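The composite shows all four batteries in the drawer, the dispenser empty with its flap closed, and the cup, tape, radio and decoy undisturbed.

```bash
python3 -m handwheel '[[[-4.3,-14.9,2],[0,0,0]],[[-4.3,-14.9,2],[0,0,0]],[[-4.3,-14.9,2],[0,0,0]],[[-4.3,-14.9,2],[0,0,0]]]' 0.35
python3 - <<'E'
from h import *
to(.398,.281,.045,-6.1)
save("wrist","w8")
for r in ctrl.landmark_of("wrist","cab_drawer0_handle")[:2]: print(r["score"],r["position"],at_z("wrist",r["position"],.062))
E
```

```text
t: 25.48
tool_pos: [0.3954, 0.2805, 0.1626]
tool_rot: [-2.334, -2.101, 0.007]
contact_force: [-0.3, 0.8, 0.1]
opening: 0.0281
grip_force: 0.0
shift [ 0.11  0.3  11.76] turn [-0.004  0.002  0.001] t 25.5 open 0.0281 grip 0.0 F [-0.3  0.8  0.1]
0.96 [258.7, 182.8] [0.40419145 0.28557204 0.062     ]
```

```bash
python3 -m handwheel '[[[0.1,0.6,5],[0,0,0]],[[0.1,0.6,9],[0,0,0]],[[0.1,0.6,11.8],[0,0,0]],[[0.1,0.6,11.8],[0,0,0]]]'
python3 -m handwheel '[[[0,0,0],[0,0,0]],[[0,0,0],[0,0,0]],[[0,0,0],[0,0,0]]]' 1 40
python3 -m handwheel '[[[0,2,0],[0,0,0]],[[0,5,0],[0,0,0]],[[0,8,0],[0,0,0]],[[0,11,0],[0,0,0]],[[0,13,0],[0,0,0]]]'
```

```text
t: 26.08
tool_pos: [0.4062, 0.2817, 0.0472]
tool_rot: [2.337, 2.099, -0.0]
contact_force: [0.2, -0.3, 0.7]
opening: 0.0274
grip_force: 0.0
t: 26.45
tool_pos: [0.4045, 0.2817, 0.0474]
tool_rot: [-2.337, -2.1, -0.001]
contact_force: [1.0, 1.0, -2.1]
opening: 0.0091
grip_force: 38.9
t: 27.08
tool_pos: [0.5341, 0.2669, 0.0473]
tool_rot: [2.337, 2.1, -0.004]
contact_force: [-3.0, -2.4, 2.7]
opening: 0.0096
grip_force: 40.3
```

```bash
python3 -m handwheel '[[[0,0.5,0],[0,0,0]],[[0,1,0],[0,0,0]],[[0,1.2,0],[0,0,0]]]'; python3 -m handwheel '[[[0,0.2,0],[0,0,0]],[[0,0.4,0],[0,0,0]]]'
```

```text
t: 27.45
tool_pos: [0.5448, 0.2657, 0.0474]
tool_rot: [2.336, 2.1, -0.004]
contact_force: [-2.3, -4.4, 2.2]
opening: 0.0092
grip_force: 40.8
t: 27.7
tool_pos: [0.5485, 0.2652, 0.0474]
tool_rot: [2.335, 2.1, -0.004]
contact_force: [-2.3, -5.4, 1.7]
opening: 0.0091
grip_force: 40.8
```

```bash
python3 -m handwheel '[[[0,0.2,0],[0,0,0]],[[0,0.4,0],[0,0,0]]]'; python3 -m handwheel '[[[0,0.2,0],[0,0,0]],[[0,0.4,0],[0,0,0]]]'
```

```text
t: 27.95
tool_pos: [0.5509, 0.2649, 0.0473]
tool_rot: [-2.334, -2.099, 0.01]
contact_force: [-10.1, -4.7, 8.2]
opening: 0.0095
grip_force: 41.5
t: 28.2
tool_pos: [0.5508, 0.2649, 0.0472]
tool_rot: [-2.329, -2.095, 0.022]
contact_force: [-24.4, -4.7, 18.2]
opening: 0.0092
grip_force: 42.8
```

```bash
python3 -m handwheel '[[[0,-0.5,0],[0,0,0]],[[0,-0.5,0],[0,0,0]],[[0,-0.5,0],[0,0,0]]]' 0.35
python3 -m handwheel '[[[0,0,-5],[0,0,0]],[[0,0,-10],[0,0,0]],[[0,0,-15],[0,0,0]],[[0,-10,-15],[0,0,0]],[[0,-10,-15],[0,0,0]]]'
python3 - <<'E'
from h import *
a=save("wrist","w9");b=save("top","top3")[90:290,110:400]; b=cv2.resize(b,None,fx=1.5,fy=1.5)
cv2.imwrite("pics/c3.png",np.hstack([cv2.resize(a[70:370],(400,300)),b[:,:400]]))
for r in ctrl.landmark_of("wrist","cab_drawer0_handle")[:2]: print(r["score"],r["position"],at_z("wrist",r["position"],.062))
E
```

```text
t: 28.58
tool_pos: [0.5527, 0.2662, 0.0478]
tool_rot: [2.336, 2.1, 0.002]
contact_force: [0.5, 0.6, -0.8]
opening: 0.0278
grip_force: 0.0
t: 29.2
tool_pos: [0.4522, 0.2768, 0.1987]
tool_rot: [2.336, 2.1, 0.004]
contact_force: [-0.1, 0.4, -0.7]
opening: 0.0276
grip_force: 0.0
0.66 [350.0, 177.8] [0.5508765  0.26723013 0.062     ]
```

View pics/c3.png

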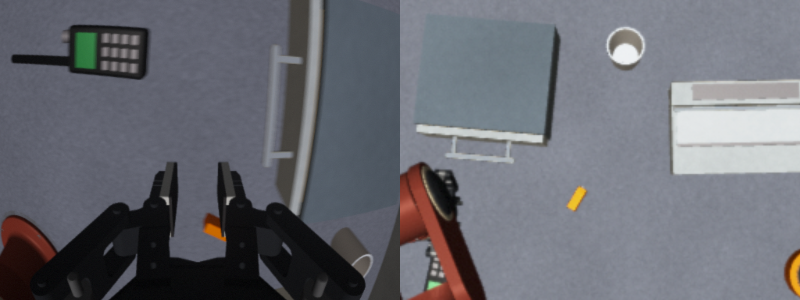

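The drawer front at (480,134) in the composite is flush with the unit, with no wood showing. The flap is shut and the gripper is clear of everything, so I'm handing in.

```bash
python3 -c "
from station import ctrl
print(ctrl.finish_job())"
```

```text
the job is handed in; nothing more can be done
None
```

I handed the job in with all four batteries (two from the dispenser, two loose) in the shut drawer, the flap closed, and the cup, tape and radio untouched; the hand-in returned no verdict.

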